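# Scrape the scanner slideway clear under its bridge

## Robot

A 6-joint arm with a two-finger parallel gripper is mounted at the origin on the work surface. World frame = base frame: x ahead of the robot, y to its left, z up, the work surface at z = 0. Lengths are in mm, angles in rad, forces in N, time in s.
With the tool pointing down it reaches from about 350 to 975 mm from the base axis. Payload 7.1 kg.
Tool frame: the origin (TCP) lies at the very end of the fingers, on their centre line; the grasp point (between the pads) lies 19 mm behind it; z points along the fingers, y is the line along which they close (so a half turn about z gives the same grasp; the last joint's range is limited). The gripper opens to 88 mm and grips with 3 to 60 N. Pads are 20 mm wide; open, the fingers measure 115 mm over their backs; the gripper's body (75 mm by 178 mm) begins 61 mm behind the grasp point.
Start: joints at [-1.198, 0.423, 1.63, -0, 1.089, -0.019], TCP at [238.674, -577.615, 222.675] pointing down, gripper open.
Joint ranges: [-3, 3], [-0.9, 2.11], [0.09, 2.58], [-1.31, 4.45], [0.11, 2.69], [-2.54, 2.54]. Speed limits (rad/s): [2.39, 2.39, 3.01, 3.14, 3.14, 3.14].

## Interface

Orientations are given as a rotation vector (axis times angle).
In Python, from workcell import ctrl, optics gives the robot as it stands.
- The arm moves only by the shell command python3 -m jog 'ROWS'. ROWS is JSON, a list of rows, each a list of 7 numbers: the shift along the tool's x, y, z in units of 40 mm (1.0 is 40 mm), then the turn, a rotation vector about the tool's x, y, z in units of 6 degrees (1.0 is 6 degrees), then the opening, from 0 (shut) to 1 (fully open). A call has 1 to 20 rows; each row shifts and turns the commanded pose from where the row before left it, along the tool's axes as they then stand; what a row does not reach is not made up. A row lasts 1/10 s, in which the tool goes at most 50 mm and 8.59 degrees, less where a joint would pass 70% of its speed; a pose out of reach is approached as far as the arm can. A call is refused whole if a number of a shift passes 1 or a number of a turn 1, either way. A call with a gripper value outside its range is refused whole. The fingers move at their own pace and stop on an object; the grip force is fixed at half the most. Time passes only in rows, so rows that do not move let the fingers close. It gives the time, the measured TCP pose, the force, the opening and the grip force at its end, in the units of the state.
- ctrl.get_obs(): the state, without advancing time (a new reading comes with each control period).
- optics.get_image(name): name is "scene" or "top" or "wrist"; returns the picture (384x512x3 uint8, red, green, blue); there is no depth.
- optics.camera_model(name): a dict with "fov_y" (degrees; the focal length in pixels is half the picture's height over the tangent of half this angle, whatever the lens; pixels are square), "cx", "cy" (the principal point, pixels), "k1" (the pictures are not rectified: a ray, as slopes to the right and down, at radius r is drawn at 1 + k1 r^2 times it, then the intrinsics apply), "view" (4x4, takes a point from world to camera coordinates); the wrist camera has in their place "hand_eye" (4x4, takes a point from camera to tool coordinates, whose origin is the TCP and whose axes are the flange's). Camera axes: x right, y up, looking along -z (the intrinsics and any distortion apply to the point x, -y, -z); pixel columns grow to the right and rows downward; lengths in mm; the calibration is good to about 2 mm. A picture is of the moment at which its call begins: read the wrist's pose just before it. camera_model takes no time and is no camera call.
- ctrl.close_job(): hands the job in; it is judged then, once.
Trained networks look in the newest picture that a camera, given by its name, has taken for a name from the list of things; names that differ only in an ending like _2 or _b are one class to them, and where a whole thing is asked for, a point or a joint stands for the part that bears it (a point fixed in the world has none). Each returns a list of dicts, best first, with "conf" (0 to 1); they miss things now and then, are a little off and sometimes report something else, mostly with a low value. They report only what shows in the picture. A call takes as long as a camera call.
- optics.masks_of(target, camera): "pixels" (384x512 bool, what is visible of it) and "extent" ([centre column, centre row, width, height] in pixels, round what is visible of it).
The state is a dict: "t": time; "qpos": joint angles; "qvel": joint speeds; "joint_torque": joint torques, N m; "ee_pos": TCP position; "orientation": TCP orientation; "ft_force": force on the tool from outside, world axes, zero at the start; "moment": the same for the moment, N m; "width": finger opening in mm; "grasp_force": force on a finger pad.
Only numpy, scipy, OpenCV 4.12 (cv2) and the standard library are available. Lean on these libraries where they do the work, as an engineer would, in place of code of your own. Each camera call takes 0.05 s, during which the arm holds its last target. There are 200 camera calls.

## Task

Clear the metal chips off the scanner's slideway: lay the wooden T-shaped scraper, nose first, in the entry of the channel (the end away from the tray), then slide it along under the scanner bar so that it sweeps all five chips out of the far end into the catch tray. Bring its rib firmly, but not hard, up against the gate and leave it there. Use the scraper, not the fingers, on the chips; do not knock the scanner bar, and leave the jar, the cardboard ring and the brush where they are.

Things in the scene. Friction and masses are not known exactly. Their poses are not given: they have to be found in the camera images.
- track: Fixed aluminium slideway, placed differently each time. Origin: on the bench top under the bridge's centre; z up; +y along the straight channel to its exit. Channel 56 mm wide inside (x -28 to 28), y -290 to 245 mm, open at both ends; floor 45 mm above the bench; walls 10 mm thick, tops 59 mm above the bench.
- bridge: Delicate flat white scanner bar fixed over the channel; frame as track. It covers y -30 to 30, x -95 to 95 mm, underside 87, top 107 mm above the bench: the scraper in the channel (top at 79) passes below, fingers do not. Legs at x 60 to 90 mm either side; white housing 125 mm high at x 95 to 155, y -35 to 35 mm.
- gate: Fixed steel gate over the channel near the exit; frame as track. Cross bar y 231 to 243 mm, underside 67, top 87 mm above the bench: chips and the scraper's base pass below, the scraper's rib stops against it. Posts at x 39 to 53 mm either side.
- tray_in (a point): Centre of the inner floor of the fixed open steel catch tray at the channel's exit, 297 mm along y from track's origin, axes alike. Tray 120 (x) x 100 (y) mm outside, walls 4 mm thick, 24 mm high; near wall at the channel's end.
- scraper: Loose wooden T-section scraper, about 0.16 kg (varies), lying base down on the bench between robot and channel's entry, nose roughly to the track's +y. Origin: centre of its underside. Base x -25 to 25, y -95 to 95 (nose), z 0 to 14 mm. Upright rib to grip: x -9 to 9, y -95 to 71, z 14 to 34 mm. With the rib on the gate its origin is at y 160 in track.
- chip0: Loose dark flat chip of metal crust, 22 x 17 x 8 mm, 16 g, lying on the channel floor (under the bridge or beyond it). Origin: centre of its underside.
- chip1: Loose dark flat chip of metal crust, 18 x 18 x 7 mm, 16 g, lying on the channel floor (under the bridge or beyond it). Origin: centre of its underside.
- chip2: Loose dark flat chip of metal crust, 24 x 14 x 8 mm, 16 g, lying on the channel floor (under the bridge or beyond it). Origin: centre of its underside.
- chip3: Loose dark flat chip of metal crust, 19 x 15 x 9 mm, 16 g, lying on the channel floor (under the bridge or beyond it). Origin: centre of its underside.
- chip4: Loose dark flat chip of metal crust, 21 x 19 x 7 mm, 16 g, lying on the channel floor (under the bridge or beyond it). Origin: centre of its underside.
- jar: Bystander: small closed glass jar, diameter 42 mm, 55 mm high, standing behind (+x of) the channel. Origin: centre of its underside.
- tape: Bystander: cardboard ring (roll core), outer diameter 60 mm, 22 mm high, lying behind the channel. Origin: centre of its underside.
- brush: Bystander: brush 170 mm long lying on the bench between robot and the channel's exit half, roughly parallel to the channel. Origin at its middle, on its underside.

How it is judged (in metres and radians):
On the way, in this order (a step that is already met when the one before it is completed fails the run):
1. the scraper lies in the channel and spans the scanner bar, sticking out on both sides (z of scraper in the frame of track between 0.041 and 0.051 m and x of scraper in the frame of track between -0.006 and 0.006 m and y of scraper in the frame of track between -0.055 and 0.055 m and angle between the y axis of scraper and the y axis of track, either way round below 0.1 rad), for 0.1 s.
2. the rib comes up against the gate (at least 1 N) (contact force between scraper and gate above 1 N).
At the end, for the whole second after the job is handed in: The scraper lies flat in the channel, at rest, fully home: rib within 3 mm of the gate; all five chips lie in the catch tray (z of scraper in the frame of track between 0.041 and 0.051 m and x of scraper in the frame of track between -0.006 and 0.006 m and y of scraper in the frame of track between 0.157 and 0.164 m and angle between the y axis of scraper and the y axis of track, either way round below 0.1 rad and angle between scraper's own z axis and vertical below 0.06 rad and linear speed of scraper below 0.02 m/s and x of chip0 in the frame of tray_in between -0.06 and 0.06 m and y of chip0 in the frame of tray_in between -0.05 and 0.05 m and height (world z) of each of chip0, chip1, chip2, chip3, chip4 below 0.035 m and x of chip1 in the frame of tray_in between -0.06 and 0.06 m and y of chip1 in the frame of tray_in between -0.05 and 0.05 m and x of chip2 in the frame of tray_in between -0.06 and 0.06 m and y of chip2 in the frame of tray_in between -0.05 and 0.05 m and x of chip3 in the frame of tray_in between -0.06 and 0.06 m and y of chip3 in the frame of tray_in between -0.05 and 0.05 m and x of chip4 in the frame of tray_in between -0.06 and 0.06 m and y of chip4 in the frame of tray_in between -0.05 and 0.05 m); the robot touches nothing.
It fails at once if the scraper is rammed against the gate (over 45 N) (contact force between scraper and gate above 45 N).
It fails at once if the robot knocks the scanner bar or its stand (over 15 N) (contact force between any of the arm, the fingers and bridge above 15 N).
It fails at once if the fingers push a chip (contact force between the fingers and chip0 above 2 N or contact force between the fingers and chip1 above 2 N or contact force between the fingers and chip2 above 2 N or contact force between the fingers and chip3 above 2 N or contact force between the fingers and chip4 above 2 N).
It fails at once if a bystander is moved by more than 20 mm (distance of any of jar, tape, brush from where it was at the start of the episode above 0.02 m).
It also fails if it takes over 54 s, if anything falls off the work surface, if the arm or the gripper's body presses on something with over 40 N, if the wrist force passes 120 N, or if a joint passes its speed limit or range.

## Working session

There is one attempt and no reset: what is moved stays moved. The work goes in short steps, Python scripts to look and compute and a shell command to move; the robot and the scene stay as the last step left them, time stands still between calls to the robot, and variables do not carry over. Pictures are saved under pics/ and viewed, at most 10 in all, crops included, and the job is handed in when it is done.

```bash
mkdir -p pics
cat > h.py <<'E'
import numpy as np, cv2
from scipy.spatial.transform import Rotation as R
from workcell import ctrl, optics
def cam(name,obs=None):
    m=optics.camera_model(name)
    if 'view' in m: V=np.array(m['view'])
    else:
        o=obs or ctrl.get_obs(); T=np.eye(4); T[:3,:3]=R.from_rotvec(o['orientation']).as_matrix(); T[:3,3]=o['ee_pos']
        V=np.linalg.inv(T@np.array(m['hand_eye']))
    f=192/np.tan(np.radians(m['fov_y'])/2)
    return V,f,m['cx'],m['cy'],m['k1']
def proj(c,P):
    V,f,cx,cy,k=c; p=np.atleast_2d(P)@V[:3,:3].T+V[:3,3]
    s=np.c_[p[:,0],-p[:,1]]/-p[:,2:]; s=s*(1+k*(s**2).sum(1,keepdims=True))
    return s*f+[cx,cy]
def unproj(c,uv,z):
    V,f,cx,cy,k=c; d=(np.atleast_2d(uv)-[cx,cy])/f; s=d.copy()
    for _ in range(20): s=d/(1+k*(s**2).sum(1,keepdims=True))
    r=np.c_[s[:,0],-s[:,1],-np.ones(len(s))]@V[:3,:3]; o=-V[:3,:3].T@V[:3,3]
    return o+r*((z-o[2])/r[:,2])[:,None]
def save(img,n): cv2.imwrite('pics/'+n,img[:,:,::-1])
E
python3 - <<'E'
from h import *
a=optics.get_image('top');b=optics.get_image('scene')
save(np.vstack([cv2.resize(np.hstack([a,b]),(800,300))]),'a.png'); save(a,'top.png')
o=ctrl.get_obs();print(o)
for n in ['scraper','track','bridge','gate','tray_in','brush','jar','tape','chip0']:
    for d in optics.masks_of(n,'top')[:2]:
        ys,xs=np.nonzero(d['pixels']); r=cv2.minAreaRect(np.c_[xs,ys].astype(np.float32))
        print(n,round(d['conf'],2),np.round(d['extent']),np.round(r[0],1),np.round(r[1],1),round(r[2],1))
c=cam('top');print(optics.camera_model('top'))
E
```

```text
{'t': 0.1, 'qpos': array([-1.19800653e+00,  4.23772015e-01,  1.63060602e+00,  1.10073503e-05,
        1.08859852e+00, -1.89777192e-02]), 'qvel': array([-2.97073018e-04, -2.69963263e-03, -2.92995041e-03, -7.28937048e-04,
       -4.62434351e-04,  4.43262722e-05]), 'joint_torque': array([ 3.67613220e-04, -5.45616567e+01, -2.74324036e+01,  6.45131548e-02,
        1.88093452e-02, -1.41221614e-05]), 'ee_pos': array([ 238.49563166, -577.16320978,  221.97765706]), 'orientation': array([-3.08017658e+00, -6.11185710e-01,  3.67328134e-04]), 'ft_force': array([-0.54579215, -0.04373196, -0.42990132]), 'moment': array([-0.06272071, -0.00149524,  0.02984862]), 'grasp_force': 0.0, 'width': 87.81554635460137}
scraper 0.74 [352. 237.  74.  24.] [351.9 234.4] [19.8 74.4] 88.3
track 0.68 [272. 179. 254. 107.] [268.4 179.8] [105.1 250.9] 82.9
bridge 0.64 [281. 179.  41. 107.] [281.2 177.9] [105.2  31.9] 84.3
gate 0.78 [187. 202.  15.  46.] [187.2 201.1] [46.3 10. ] 87.5
tray_in 0.74 [166. 208.  45.  51.] [165.3 205.6] [46.8 40.1] 85.2
brush 0.84 [229. 240.  67.  16.] [228.1 239.1] [16.7 66.8] 84.0
jar 0.81 [232. 162.  18.  22.] [231.5 161.5] [19. 15.] 90.0
jar 0.23 [322. 153.  22.  20.] [319.3 152.8] [21.2 23.3] 45.0
tape 0.81 [321. 154.  23.  19.] [319.5 152. ] [20.5 21.9] 45.0
chip0 0.58 [217. 195.   3.   9.] [217.3 194.8] [5.7 6.4] 45.0
chip0 0.37 [255. 193.   7.   4.] [255.5 192.5] [3. 7.] 90.0
{'fov_y': 56.28756476841248, 'cx': 252.19005264057805, 'cy': 186.2369808147912, 'k1': -0.03177788335499434, 'view': array([[ 1.88025549e-01, -9.82164005e-01,  5.10250913e-04,
        -3.42742854e+01],
       [ 9.60901645e-01,  1.84062546e-01,  2.06855039e-01,
        -5.66359270e+02],
       [-2.03259492e-01, -3.84037314e-02,  9.78371470e-01,
        -8.38534054e+02],
       [ 0.00000000e+00,  0.00000000e+00,  0.00000000e+00,
         1.00000000e+00]])}
```

View pics/top.png

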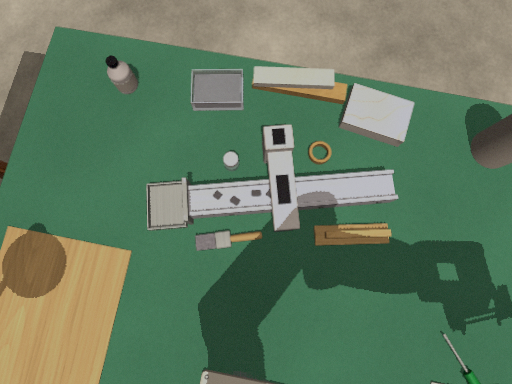

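```bash
cat >> h.py <<'E'
from scipy.optimize import minimize
def box(x0,x1,y0,y1,z0,z1): return np.array([[x,y,z] for x in(x0,x1) for y in(y0,y1) for z in(z0,z1)],float)
M={'track':[box(-38,38,-290,245,0,59)],'bridge':[box(-95,95,-30,30,87,107),box(95,155,-35,35,0,125)],
'tray_in':[box(-60,60,247,347,0,24)],'gate':[box(-53,53,231,243,67,87)],'scraper':[box(-25,25,-95,95,0,14),box(-9,9,-95,71,14,34)]}
def place(P,p): 
    q=P.copy(); c,s=np.cos(p[2]),np.sin(p[2]); q[:,0]=c*P[:,0]-s*P[:,1]+p[0]; q[:,1]=s*P[:,0]+c*P[:,1]+p[1]
    if len(p)>3: q[:,2]+=p[3]
    return q
def sil(c,names,p,S=4):
    im=np.zeros((384*S,512*S),np.uint8)
    for n in names:
        for b in M[n]:
            h=cv2.convexHull(proj(c,place(b,p)).astype(np.float32))
            cv2.fillPoly(im,[np.round(((h+.5)*S-.5)*16).astype(np.int32)],1,shift=4)
    return im
def fit(items,p0,S=4,steps=(15,15,.06)):
    # items: (cam, names, mask)
    big=[np.kron(m.astype(np.uint8),np.ones((S,S),np.uint8)) for _,_,m in items]
    def cost(p): return sum(1-(sil(c,n,p,S)&b).sum()/max(1,(sil(c,n,p,S)|b).sum()) for (c,n,_),b in zip(items,big))
    s=np.array([p0]+[np.array(p0)+np.eye(3)[i]*steps[i] for i in range(3)])
    r=minimize(cost,p0,method='Nelder-Mead',options=dict(initial_simplex=s,xatol=.01,fatol=1e-5)); 
    return r.x,r.fun/len(items)
E
python3 - <<'E'
from h import *
c=cam('top');a=optics.get_image('top')
g=lambda n:optics.masks_of(n,'top')[0]['pixels']
# guess: line bridge->tray
b=unproj(c,[[281,190]],107)[0]; t=unproj(c,[[167,205]],10)[0]
print(b,t)
yaw=np.arctan2(*(t-b)[1::-1])-np.pi/2
p0=[*(t[:2]-297*np.array([-np.sin(yaw),np.cos(yaw)])),yaw]
print(p0)
mb,mt,mg,mtr=map(g,['bridge','tray_in','gate','track'])
tr,e=fit([(c,['bridge'],mb),(c,['tray_in'],mt),(c,['track','bridge'],mtr|mb)],p0); print('track',tr,e)
s=unproj(c,[[352,235]],20)[0]
sc,e=fit([(c,['scraper'],g('scraper'))],[s[0],s[1],yaw]); print('scraper',sc,e)
for n in ['brush','jar','tape']:
    d=g(n); ys,xs=np.nonzero(d); print(n,unproj(c,np.c_[xs,ys],10)[:,:2].min(0),unproj(c,np.c_[xs,ys],10)[:,:2].max(0))
np.save('tr.npy',tr);np.save('sc.npy',sc)
v=cv2.resize(a,None,fx=3,fy=3,interpolation=cv2.INTER_CUBIC)
for n,p in [('track',tr),('bridge',tr),('gate',tr),('tray_in',tr),('scraper',sc)]:
    for bx in M[n]:
        h=cv2.convexHull(((proj(c,place(bx,p))+.5)*3).astype(np.float32)); cv2.polylines(v,[h.astype(np.int32)],True,(255,0,0),1)
save(v[330:780,400:1200],'fit.png')
E
```

```text
[556.65033605   2.48114347 107.        ] [481.68538761 284.32378767  10.        ]
[np.float64(558.0275964637406), np.float64(-2.696886057225754), np.float64(0.25996266782305866)]
track [ 5.58387492e+02 -1.60850367e+00  2.67436830e-01] 0.1278667327256542
scraper [ 4.96589215e+02 -1.99347629e+02  2.18633040e-01] 0.0643808282770697
brush [383.22658029  25.49115404] [460.51818145 193.98504488]
jar [602.07094252 120.36493411] [656.38328253 169.04821235]
tape [ 666.43963042 -116.91534838] [731.58340793 -55.82873631]
```

View pics/fit.png

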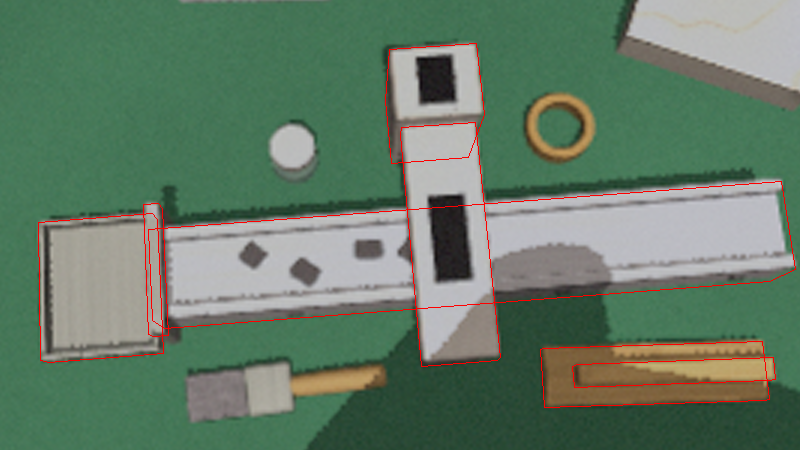

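```bash
cat >> h.py <<'E'
def go(pos,psi):
    """total shift (tool axes, units of 40 mm) then total turn (units of 6 deg)"""
    o=ctrl.get_obs(); A=R.from_rotvec(o['orientation']); B=R.from_euler('z',psi)*R.from_euler('x',np.pi)
    print('t',round(o['t'],2),'pos',np.round(o['ee_pos'],1),'shift',np.round(A.inv().apply(np.array(pos)-o['ee_pos'])/40,3),
      'turn',np.round((A.inv()*B).as_rotvec()/np.radians(6),3),'shift in new axes',np.round(B.inv().apply(np.array(pos)-o['ee_pos'])/40,3))
def draw(img,c,L,fn,k=1.5):
    v=cv2.resize(img,None,fx=k,fy=k,interpolation=cv2.INTER_CUBIC)
    for n,p in L:
        for bx in M[n]:
            h=cv2.convexHull(((proj(c,place(bx,p))+.5)*k).astype(np.float32)); cv2.polylines(v,[h.astype(np.int32)],True,(255,0,0),1)
    save(v,fn)
E
python3 - <<'E'
from h import *
print(optics.camera_model('wrist'))
go([545,-215,300],.24+np.pi/2)
E
```

```text
{'fov_y': 71.85019445942406, 'cx': 252.67123258673797, 'cy': 188.1970092938815, 'k1': -0.007986755843220675, 'hand_eye': array([[ 3.93965491e-04,  9.70094608e-01,  2.42726792e-01,
         6.67322316e+01],
       [ 9.99999831e-01, -2.78377610e-04, -5.10503208e-04,
         2.34060568e-01],
       [-4.27666705e-04,  2.42726952e-01, -9.70094554e-01,
        -1.61756696e+02],
       [ 0.00000000e+00,  0.00000000e+00,  0.00000000e+00,
         1.00000000e+00]])}
t 1.0 pos [ 238.7 -577.6  222.7] shift [10.54  -5.454 -1.933] turn [-1.000e-03 -1.000e-03 -1.355e+01] shift in new axes [ 6.985  9.594 -1.934]
```

```bash
python3 -m jog '[[0.95,-0.5,-0.18,0,0,0,1],[0.95,-0.5,-0.18,0,0,0,1],[0.95,-0.5,-0.18,0,0,0,1],[0.95,-0.5,-0.18,0,0,0,1],[0.95,-0.5,-0.18,0,0,0,1],[0.95,-0.5,-0.18,0,0,0,1],[0.95,-0.5,-0.18,0,0,0,1],[0.95,-0.5,-0.18,0,0,0,1],[0.95,-0.5,-0.18,0,0,0,1],[0.95,-0.5,-0.18,0,0,0,1],[0.95,-0.5,-0.18,0,0,0,1]]'; python3 -m jog '[[0,0,0,0,0,-0.97,1],[0,0,0,0,0,-0.97,1],[0,0,0,0,0,-0.97,1],[0,0,0,0,0,-0.97,1],[0,0,0,0,0,-0.97,1],[0,0,0,0,0,-0.97,1],[0,0,0,0,0,-0.97,1],[0,0,0,0,0,-0.97,1],[0,0,0,0,0,-0.97,1],[0,0,0,0,0,-0.97,1],[0,0,0,0,0,-0.97,1],[0,0,0,0,0,-0.97,1],[0,0,0,0,0,-0.97,1],[0,0,0,0,0,-0.97,1],[0,0,0,0,0,0,1],[0,0,0,0,0,0,1]]'
python3 - <<'E'
from h import *
tr=np.load('tr.npy');sc=np.load('sc.npy')
c=cam('wrist');a=optics.get_image('wrist')
for n in ['scraper','track','bridge']:
    d=optics.masks_of(n,'wrist'); print(n,[(round(x['conf'],2),np.round(x['extent'])) for x in d[:2]])
    if d: np.save('m_'+n,d[0]['pixels'])
m=np.load('m_scraper.npy'); s2,e=fit([(c,['scraper'],m)],sc,S=3); print(sc,s2,e); np.save('sc.npy',s2)
draw(a,c,[('track',tr),('bridge',tr),('scraper',s2)],'w1.png')
E
```

```text
t: 2.1
ee_pos: [541.9, -213.1, 302.4]
orientation: [3.081, 0.612, 0.0]
ft_force: [1.3, 0.3, 0.3]
width: 87.8
grasp_force: 0.0
t: 3.7
ee_pos: [541.0, -214.7, 301.9]
orientation: [1.939, 2.472, 0.0]
ft_force: [-0.6, 0.1, -0.0]
width: 87.8
grasp_force: 0.0
scraper [(0.97, array([230., 146.,  28., 117.])), (0.4, array([340.,  27., 222.,  53.]))]
track [(0.95, array([340., 110., 219., 220.]))]
bridge [(0.66, array([341.,  26., 220.,  52.]))]
[ 4.96589215e+02 -1.99347629e+02  2.18633040e-01] [ 4.97881449e+02 -1.99881758e+02  2.23631588e-01] 0.043936898124683266
```

View pics/w1.png

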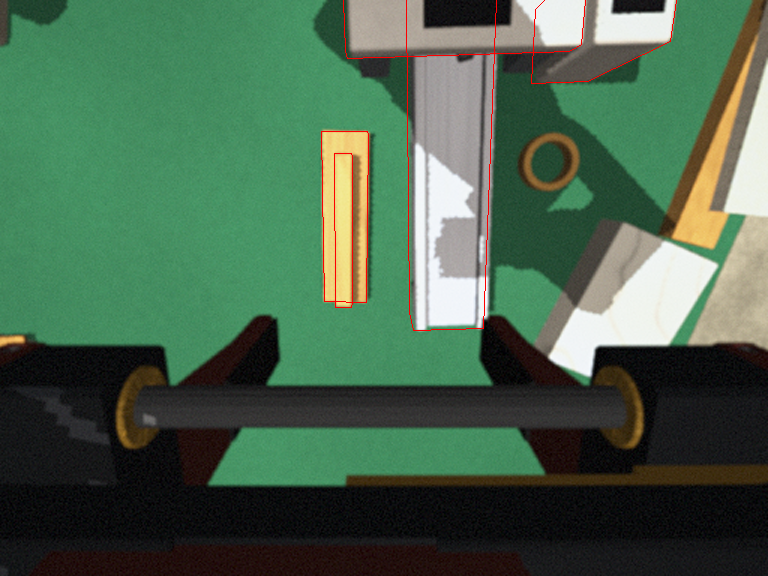

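Run:
```python
from h import *
import h
tr=np.load('tr.npy');sc=np.load('sc.npy');c=cam('wrist')
m=np.load('m_track.npy')
for r0,r1 in [(42,230),(42,200),(80,230)]:
    S=3;old=h.sil
    w=np.zeros((384*S,512*S),np.uint8); w[r0*S:r1*S,265*S:340*S]=1
    h.sil=lambda *a:old(*a)*w
    mm=m.copy(); mm[:r0]=0; mm[r1:]=0; mm[:,:265]=0; mm[:,340:]=0
    t2,e=h.fit([(c,['track'],mm)],tr,S=S); h.sil=old
    # lateral offset at entry/center relative to the old fit
    f=np.array([-np.sin(t2[2]),np.cos(t2[2])]); 
    print(r0,r1,t2,e,'entry',t2[:2]-290*f, 'lateral of -190 pt vs old', place(np.array([[0,-190.,0]]),t2)[0,:2]-place(np.array([[0,-190.,0]]),tr)[0,:2])
for r in [60,120,160,200]: print(r,np.nonzero(mm[r])[0][[0,-1]], )
go([*place(np.array([[0,-8.,0]]),sc)[0,:2],60],sc[2]+np.pi/2)
```

```text
42 230 [5.59132946e+02 3.38531250e+00 2.69636800e-01] 0.020077607000943853 entry [ 636.38354521 -276.13632331] lateral of -190 pt vs old [1.14846749 5.10471882]
42 200 [5.57897594e+02 7.58007933e+00 2.69527020e-01] 0.01637345857232675 entry [ 635.11750728 -271.95003532] lateral of -190 pt vs old [-0.10698899  9.29393055]
80 230 [5.59294372e+02 3.42864161e+00 2.70618963e-01] 0.01874069799228506 entry [ 636.81947012 -276.01698673] lateral of -190 pt vs old [1.48973776 5.19784593]Traceback (most recent call last):
  File "<stdin>", line 14, in <module>
IndexError: index 0 is out of bounds for axis 0 with size 0
```

Run:
```python
from h import *
sc=np.load('sc.npy')
go([*place(np.array([[0,-8.,0]]),sc)[0,:2],55],sc[2]+np.pi/2)
```

```text
t 3.9 pos [ 541.  -214.6  301.9] shift [ 0.416 -0.961  6.172] turn [ 0.    -0.     0.175] shift in new axes [ 0.399 -0.969  6.172]
```

```bash
python3 -m jog '[[0.21,-0.48,0.4,0,0,0,1],[0.206,-0.481,0.4,0,0,0.175,1],[0,0,1,0,0,0,1],[0,0,1,0,0,0,1],[0,0,1,0,0,0,1],[0,0,1,0,0,0,1],[0,0,1,0,0,0,1],[0,0,0.37,0,0,0,1],[0,0,0,0,0,0,1],[0,0,0,0,0,0,1]]'
python3 - <<'E'
from h import *
sc=np.load('sc.npy')
go([*place(np.array([[0,-8.,0]]),sc)[0,:2],16],sc[2]+np.pi/2)
E
```

```text
t: 4.9
ee_pos: [500.5, -208.1, 56.1]
orientation: [1.958, 2.455, 0.001]
ft_force: [-0.4, -0.5, 1.5]
width: 87.7
grasp_force: 0.0
t 4.9 pos [ 500.5 -208.1   56.1] shift [ 0.017 -0.02   1.002] turn [0.01  0.007 0.008] shift in new axes [ 0.016 -0.019  1.002]
```

```bash
python3 -m jog '[[0.017,-0.02,0.5,0,0,0,1],[0,0,0.5,0,0,0,1],[0,0,0,0,0,0,1],[0,0,0,0,0,0,0],[0,0,0,0,0,0,0],[0,0,0,0,0,0,0],[0,0,0,0,0,0,0],[0,0,0,0,0,0,0],[0,0,0,0,0,0,0],[0,0,0,0,0,0,0]]'
```

```text
t: 5.9
ee_pos: [498.8, -207.3, 15.1]
orientation: [-1.958, -2.457, -0.0]
ft_force: [0.1, -0.1, 0.5]
width: 35.1
grasp_force: 0.0
```

```bash
python3 -m jog '[[0,0,0,0,0,0,0],[0,0,0,0,0,0,0],[0,0,0,0,0,0,0],[0,0,0,0,0,0,0],[0,0,0,0,0,0,0],[0,0,0,0,0,0,0],[0,0,-0.5,0,0,0,0],[0,0,-1,0,0,0,0],[0,0,-0.5,0,0,0,0],[0,0,0,0,0,0,0]]'
python3 - <<'E'
from h import *
t2=np.array([559.13,0,.2690]); t2[1]=3.38; np.save('t2.npy',t2)
go([*place(np.array([[0,-185-8.,0]]),t2)[0,:2],96],t2[2]+np.pi/2)
E
```

```text
t: 6.9
ee_pos: [500.5, -208.1, 97.6]
orientation: [1.955, 2.453, 0.002]
ft_force: [-0.4, 0.5, -2.1]
width: 17.9
grasp_force: 30.0
t 6.9 pos [ 500.5 -208.1   97.6] shift [0.006 2.821 0.051] turn [ 0.039  0.03  -0.423] shift in new axes [-0.119  2.819  0.039]
```

```bash
python3 -m jog '[[0,0,0,0,0,-0.42,0],[-0.03,0.7,0,0,0,0,0],[-0.03,0.7,0,0,0,0,0],[-0.03,0.7,0,0,0,0,0],[-0.03,0.72,0,0,0,0,0],[0,0,0,0,0,0,0],[0,0,0,0,0,0,0],[0,0,0,0,0,0,0]]'
python3 - <<'E'
from h import *
import h
tr=np.load('tr.npy');t2=np.load('t2.npy')
o=ctrl.get_obs();c=cam('wrist',o);a=optics.get_image('wrist'); m=optics.masks_of('scraper','wrist')
print(o['ee_pos'],[(round(x['conf'],2),np.round(x['extent'])) for x in m])
np.save('wm.npy',m[0]['pixels']) if m else 0
R0=R.from_rotvec(o['orientation']).as_matrix(); psi=np.arctan2(R0[1,0],R0[0,0]); print('yaw',psi-np.pi/2,'tilt',R0[:2,2])
y=psi-np.pi/2; s=np.array([o['ee_pos'][0]-8*np.sin(y),o['ee_pos'][1]+8*np.cos(y),y,o['ee_pos'][2]-15.1])
np.save('s3.npy',s);print(s)
draw(a,c,[('track',t2),('scraper',s)],'w2.png')
E
```

```text
t: 7.7
ee_pos: [606.9, -181.8, 93.7]
orientation: [-1.902, -2.497, 0.002]
ft_force: [-0.3, 0.4, -1.5]
width: 17.8
grasp_force: 30.0
[ 606.9361538  -181.77559486   93.68589283] [(0.64, array([255., 186.,  88., 261.]))]
yaw 0.26854130356139416 tilt [-0.00292979  0.00082321]
[ 6.04813551e+02 -1.74062323e+02  2.68541304e-01  7.85858928e+01]
```

View pics/w2.png

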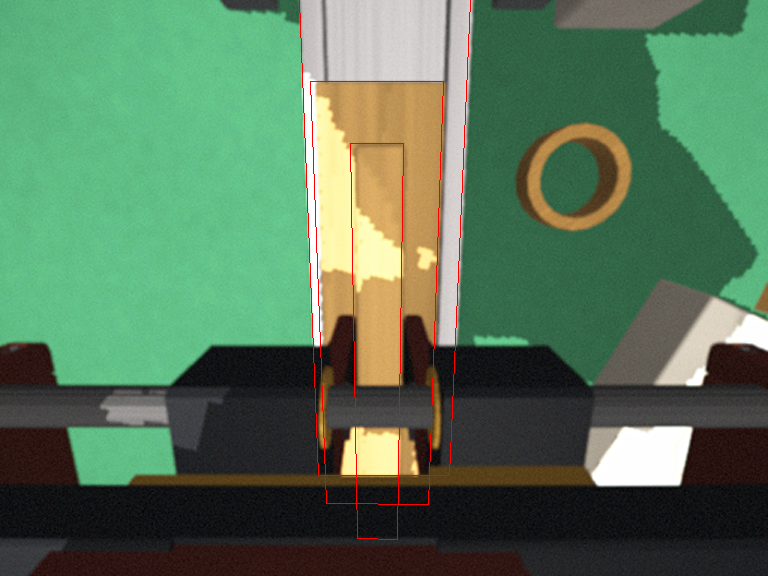

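Run:
```python
from h import *
a=optics.get_image('wrist');c=cam('wrist'); np.save('im2.npy',a)
v=cv2.resize(a[0:130,190:325],None,fx=5.9,fy=4.6,interpolation=cv2.INTER_CUBIC); 
for i in range(200,325,10): cv2.putText(v,str(i),(int((i-190)*5.9),12),0,.35,(255,0,0)); cv2.line(v,(int((i-190+.5)*5.9),14),(int((i-190+.5)*5.9),22),(255,0,0))
save(v,'z.png')
t2=np.load('t2.npy');s=np.load('s3.npy')
# predicted columns at image rows for lines
def cols(P0,P1,p,rows):
    q=proj(c,place(np.linspace(P0,P1,400),p)); i=np.argsort(q[:,1]); return np.round(np.interp(rows,q[i,1],q[i,0]),1)
rw=[10,30,45]
for x,z in [(-38,59),(-28,59),(-28,45),(28,45),(28,59),(38,59)]: print('track',x,z,cols([x,-285.,z],[x,0.,z],t2,rw))
rw=[62,80,110]
for x,z in [(-25,14),(-9,34),(9,34),(25,14)]: print('scr',x,z,cols([x,-95.,z],[x,95.,z],s,rw))
```

```text
track -38 59 [197.5 198.3 199. ]
track -28 59 [212.6 213.2 213.7]
track -28 45 [215.3 215.9 216.3]
track 28 45 [294.5 293.9 293.4]
track 28 59 [297.5 296.8 296.3]
track 38 59 [312.6 311.7 311. ]
scr -25 14 [206.2 206.9 208. ]
scr -9 34 [231.6 231.9 232.4]
scr 9 34 [267.5 267.3 266.9]
scr 25 14 [293.8 293.2 292.1]
```

View pics/z.png

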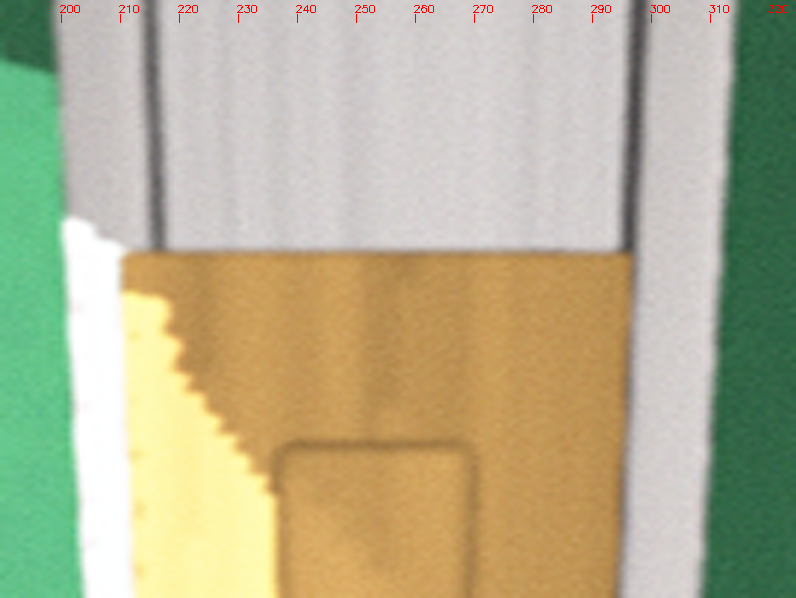

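```bash
python3 -m jog '[[0,0.05,0,0,0,0,0],[0,0,0,0,0,0,0],[0,0,0.2,0,0,0,0],[0,0,0.2,0,0,0,0],[0,0,0.2,0,0,0,0],[0,0,0.1,0,0,0,0],[0,0,0,0,0,0,0],[0,0,0,0,0,0,0],[0,0,0,0,0,0,0]]'
python3 -m jog '[[0,0,0.05,0,0,0,0],[0,0,0.05,0,0,0,0],[0,0,0.05,0,0,0,0],[0,0,0,0,0,0,0],[0,0,0,0,0,0,0]]'
python3 - <<'E'
from h import *
o=ctrl.get_obs();print(o['ee_pos'],o['ft_force'],o['moment'])
t=np.load('t2.npy'); d=o['ee_pos'][:2]-t[:2]; print(R.from_euler('z',-t[2]).apply([*d,0]))
a=optics.get_image('wrist'); v=cv2.resize(a[0:240,150:360],None,fx=2.5,fy=2.5,interpolation=cv2.INTER_CUBIC); save(v,'w3.png')
E
```

```text
t: 8.75
ee_pos: [611.0, -181.5, 67.3]
orientation: [1.903, 2.499, 0.0]
ft_force: [0.2, -1.1, -2.2]
width: 17.8
grasp_force: 30.0
t: 9.25
ee_pos: [610.6, -181.4, 61.0]
orientation: [-1.904, -2.499, 0.0]
ft_force: [-0.1, -0.5, -1.6]
width: 17.7
grasp_force: 30.0
[ 610.63858293 -181.44155081   60.97662204] [-0.07696697 -0.50876149 -1.57869049] [ 0.0002245  -0.11750451  0.00167198]
[   0.53661974 -191.86414933    0.        ]
```

View pics/w3.png

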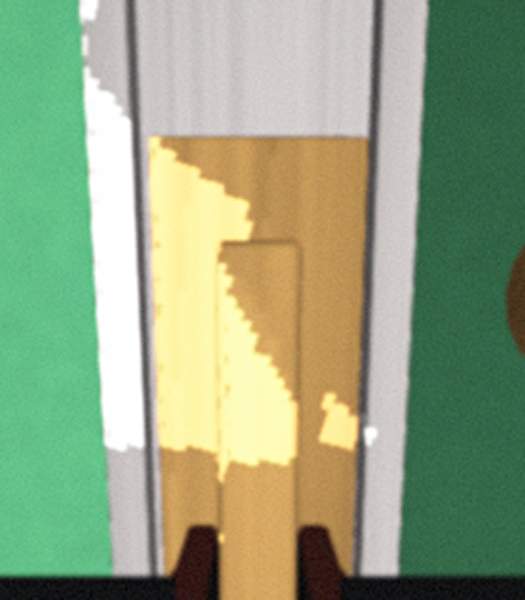

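```bash
python3 -m jog '[[0,-0.02,0,0,0,0,0],[0,0,0.03,0,0,0,0],[0,0,0,0,0,0,0],[0,0,0,0,0,0,0.45],[0,0,0,0,0,0,0.45],[0,0,0,0,0,0,0.45],[0,0,0,0,0,0,0.45],[0,0,-0.2,0,0,0,0.45],[-0.45,0,0,0,0,0,0.45],[-0.5,0,0,0,0,0,0.45],[-0.5,0,0,0,0,0,0.45],[-0.4,0,0,0,0,0,0.45],[0,0,0,0,0,0,0.45],[0,0,0,0,0,0,0.45]]'
python3 - <<'E'
from h import *
o=ctrl.get_obs();print(o['ee_pos'],o['ft_force'])
t=np.load('t2.npy'); d=o['ee_pos'][:2]-t[:2]; print(R.from_euler('z',-t[2]).apply([*d,0]))
a=optics.get_image('wrist'); v=cv2.resize(a[0:240,150:360],None,fx=2.5,fy=2.5,interpolation=cv2.INTER_CUBIC); save(v,'w4.png')
E
```

```text
t: 10.7
ee_pos: [629.2, -253.6, 67.4]
orientation: [-1.905, -2.497, 0.0]
ft_force: [0.6, -0.1, -0.4]
width: 39.7
grasp_force: 0.0
[ 629.19718362 -253.61766667   67.41581696] [ 0.59301922 -0.09426254 -0.42247935]
[  -0.75426804 -266.37687958    0.        ]
```

View pics/w4.png

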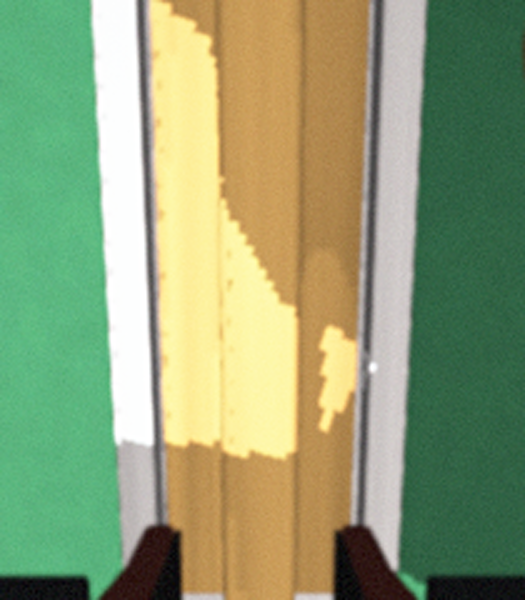

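```bash
python3 -m jog '[[0,0,0.15,0,0,0,0.45],[0,0,0,0,0,0,0],[0,0,0,0,0,0,0],[0,0,0,0,0,0,0],[0,0,0,0,0,0,0],[0,0,0,0,0,0,0],[0,0,0,0,0,0,0],[0,0,0,0,0,0,0],[0.05,0,0,0,0,0,0],[0.15,0,0,0,0,0,0],[0.3,0,0,0,0,0,0],[0.3,0,0,0,0,0,0],[0.3,0,0,0,0,0,0],[0.3,0,0,0,0,0,0],[0,0,0,0,0,0,0]]'
```

```text
t: 12.25
ee_pos: [614.1, -197.0, 61.9]
orientation: [-1.901, -2.5, 0.0]
ft_force: [-0.1, -0.4, -0.2]
width: 17.7
grasp_force: 30.0
```

```bash
python3 -m jog '[[0.3,0,0,0,0,0,0],[0.3,0,0,0,0,0,0],[0.3,0,0,0,0,0,0],[0.3,0,0,0,0,0,0],[0.3,0,0,0,0,0,0],[0.3,0,0,0,0,0,0],[0.3,0,0,0,0,0,0],[0.3,0,0,0,0,0,0],[0.3,0,0,0,0,0,0],[0.3,0,0,0,0,0,0],[0.3,0,0,0,0,0,0],[0.2,0,0,0,0,0,0],[0.1,0,0,0,0,0,0],[0,0,0,0,0,0,0],[0,0,0,0,0,0,0]]'
python3 - <<'E'
from h import *
o=ctrl.get_obs();print(o['ee_pos'],o['ft_force'])
for n in ['tr','t2']:
    t=np.load(n+'.npy'); d=o['ee_pos'][:2]-t[:2]; print(R.from_euler('z',-t[2]).apply([*d,0]))
E
```

```text
t: 13.75
ee_pos: [576.4, -60.0, 61.9]
orientation: [-1.904, -2.499, -0.0]
ft_force: [-0.5, 0.8, -0.4]
width: 17.8
grasp_force: 30.0
[576.37598985 -60.02917673  61.86428574] [-0.52213213  0.78249387 -0.39703805]
[  1.91077047 -61.09754548   0.        ]
[ -0.22632561 -65.71222593   0.        ]
```

```bash
python3 -m jog '[[0,0,0,0,0,0,0.45],[0,0,0,0,0,0,0.45],[0,0,0,0,0,0,0.45],[0,0,0,0,0,0,0.45],[0,0,-0.25,0,0,0,0.45],[0,0,-1,0,0,0,0.45],[0,0,-1,0,0,0,0.45],[0,0,-0.25,0,0,0,0.45],[0.5,0,0,0,0,0,0.45],[0.8,0,0,0,0,0,0.45],[0.8,0,0,0,0,0,0.45],[0.7,0,0,0,0,0,0.45],[0.37,0,0,0,0,0,0.45],[0,0,0,0,0,0,0.45],[0,0,0,0,0,0,0.45]]'
python3 - <<'E'
from h import *
o=ctrl.get_obs();print(o['ee_pos'],o['ft_force'])
for n in ['tr','t2']:
    t=np.load(n+'.npy'); d=o['ee_pos'][:2]-t[:2]; print(R.from_euler('z',-t[2]).apply([*d,0]))
a=optics.get_image('wrist'); v=cv2.resize(a[0:300,100:420],None,fx=2,fy=2,interpolation=cv2.INTER_CUBIC); save(v,'w5.png')
E
```

```text
t: 15.25
ee_pos: [543.1, 61.7, 161.9]
orientation: [1.903, 2.499, -0.0]
ft_force: [-0.0, 0.9, -0.0]
width: 39.4
grasp_force: 0.0
[543.05121904  61.71064486 161.91209195] [-0.02147277  0.86051464 -0.04295672]
[ 1.94164455 65.12100925  0.        ]
[1.84945345e-03 6.05061263e+01 0.00000000e+00]
```

View pics/w5.png

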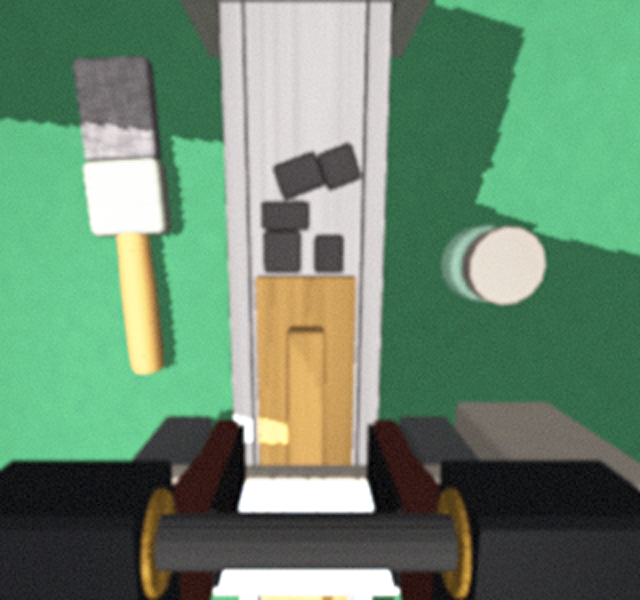

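Run:
```python
from h import *
c=cam('wrist')
for uv,z in [((253,232.5),107),((253,163.5),79),((253,138.5),59)]:
    p=unproj(c,[uv],z)[0]
    print([np.round(R.from_euler('z',-t[2]).apply([*(p[:2]-t[:2]),0])[:2],1) for t in (np.load('tr.npy'),np.load('t2.npy'))])
```

```text
[array([ 3.2, 36. ]), array([ 1.3, 31.4])]
[array([ 3.2, 92.8]), array([ 1.3, 88.2])]
[array([  3.1, 114.5]), array([  1.3, 109.9])]
```

```bash
python3 -m jog '[[0,0,0.5,0,0,0,0.45],[0,0,0.8,0,0,0,0.45],[0,0,0.7,0,0,0,0.45],[0,0,0.3,0,0,0,0.45],[0,0,0.15,0,0,0,0.45],[0,0,0.03,0,0,0,0.45],[0,0,0,0,0,0,0],[0,0,0,0,0,0,0],[0,0,0,0,0,0,0],[0,0,0,0,0,0,0],[0,0,0,0,0,0,0],[0,0,0,0,0,0,0],[0,0,0,0,0,0,0]]'
python3 -m jog '[[0.1,0,0,0,0,0,0],[0.25,0,0,0,0,0,0],[0.25,0,0,0,0,0,0],[0.25,0,0,0,0,0,0],[0.25,0,0,0,0,0,0],[0.25,0,0,0,0,0,0],[0.25,0,0,0,0,0,0],[0.25,0,0,0,0,0,0],[0.25,0,0,0,0,0,0],[0.25,0,0,0,0,0,0],[0.25,0,0,0,0,0,0],[0.25,0,0,0,0,0,0],[0.2,0,0,0,0,0,0],[0.15,0,0,0,0,0,0],[0.1,0,0,0,0,0,0],[0,0,0,0,0,0,0],[0,0,0,0,0,0,0]]'
python3 - <<'E'
from h import *
o=ctrl.get_obs();print(o['ee_pos'],o['ft_force'])
t=np.load('t2.npy'); d=o['ee_pos'][:2]-t[:2]; print(R.from_euler('z',-t[2]).apply([*d,0]))
E
```

```text
t: 16.6
ee_pos: [543.4, 62.2, 63.6]
orientation: [1.903, 2.498, 0.001]
ft_force: [-1.3, 0.4, 5.2]
width: 18.0
grasp_force: 30.0
t: 18.3
ee_pos: [508.5, 189.9, 63.5]
orientation: [1.903, 2.499, 0.003]
ft_force: [-0.5, 1.1, 6.0]
width: 18.1
grasp_force: 30.0
[508.45615467 189.91574562  63.54534554] [-0.45858162  1.14335069  6.02634296]
[  0.72367563 193.29485065   0.        ]
```

```bash
python3 -m jog '[[0.07,0,0,0,0,0,0],[0.07,0,0,0,0,0,0],[0.05,0,0,0,0,0,0],[0,0,0,0,0,0,0],[0,0,0,0,0,0,0]]';python3 -m jog '[[0.03,0,0,0,0,0,0],[0,0,0,0,0,0,0],[0,0,0,0,0,0,0]]'; python3 -m jog '[[0.03,0,0,0,0,0,0],[0,0,0,0,0,0,0],[0,0,0,0,0,0,0]]'
```

```text
t: 18.8
ee_pos: [506.7, 196.4, 63.6]
orientation: [1.902, 2.498, 0.001]
ft_force: [1.1, -5.7, 6.9]
width: 17.6
grasp_force: 30.0
t: 19.1
ee_pos: [506.7, 196.4, 63.6]
orientation: [1.901, 2.498, -0.0]
ft_force: [2.8, -12.2, 7.1]
width: 17.5
grasp_force: 30.0
t: 19.4
ee_pos: [506.6, 196.5, 63.5]
orientation: [1.9, 2.497, -0.002]
ft_force: [5.4, -19.3, 7.2]
width: 17.7
grasp_force: 30.0
```

Run:
```python
from h import *
a=optics.get_image('wrist');b=optics.get_image('top')
d=optics.masks_of('chip0','top'); print([(round(x['conf'],2),np.round(x['extent'])) for x in d])
v=np.hstack([cv2.resize(a[0:230,140:370],(460,460),interpolation=cv2.INTER_CUBIC),cv2.resize(b[170:235,145:205],(340,460)[:2],interpolation=cv2.INTER_CUBIC)]); save(v,'w6.png')
```

```text
[]
```

View pics/w6.png

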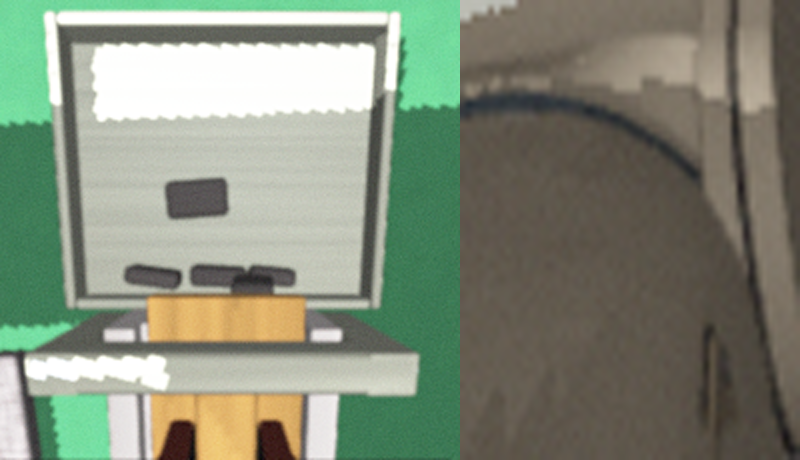

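```bash
python3 -m jog '[[-0.03,0,0,0,0,0,0],[0,0,0,0,0,0,0.4],[0,0,0,0,0,0,0.4],[0,0,0,0,0,0,0.4],[0,0,0,0,0,0,0.4],[0,0,-0.2,0,0,0,0.4],[0,0,-0.5,0,0,0,0.4],[0,0,-1,0,0,0,0.4],[0,0,-1,0,0,0,0.4],[0,0,-0.5,0,0,0,0.4],[0,0,0,0,0,0,0.4],[0,0,0,0,0,0,0.4],[0,0,0,0,0,0,0.4]]'
python3 - <<'E'
from h import *
c=cam('wrist');a=optics.get_image('wrist')
print(len(optics.masks_of('chip0','wrist')), [(round(x['conf'],2),np.round(x['extent'])) for x in optics.masks_of('chip0','wrist')])
v=cv2.resize(a[100:290,150:360],None,fx=2.8,fy=2.8,interpolation=cv2.INTER_CUBIC)
save(v,'w7.png')
E
```

```text
t: 20.85
ee_pos: [504.4, 197.5, 189.4]
orientation: [-1.903, -2.498, 0.003]
ft_force: [-0.5, -0.4, -0.5]
width: 35.0
grasp_force: 0.0
4 [(0.65, array([260., 138.,   9.,   2.])), (0.64, array([245., 109.,  20.,  10.])), (0.62, array([272., 133.,  10.,   7.])), (0.44, array([231., 134.,  18.,   6.]))]
```

View pics/w7.png

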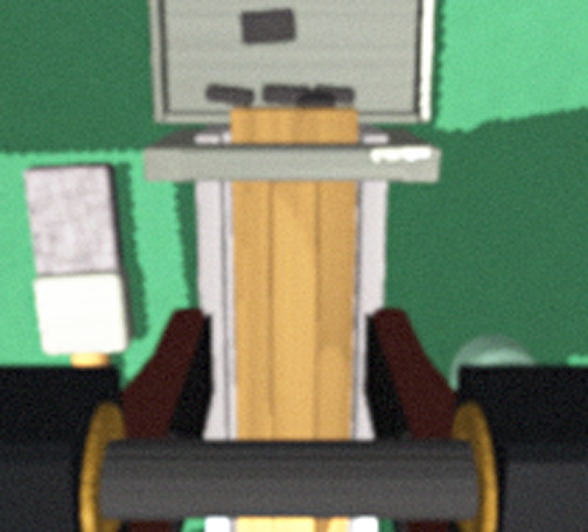

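Run:
```python
from h import *
t=np.load('t2.npy');c2=cam('wrist')
c1=cam('wrist',dict(ee_pos=np.array([506.6,196.5,63.5]),orientation=np.array([1.9,2.497,-.002])))
loc=lambda p:np.round(R.from_euler('z',-t[2]).apply([*(p[:2]-t[:2]),0])[:2],1)
L={'gate front bottom/top':((140+115,343/2),(253,100+145/2.8)),'nose':((140+113,295/2),(255,100+108/2.8)),'chip5':((140+126.5,285/2),(150+317/2.8,100+98/2.8)),'chipL':((140+153/2,277/2),(150+230/2.8,100+95/2.8)),'flat':((140+197/2,198/2),(150+268/2.8,100+26/2.8)),'trayR':((140+380/2,303/2),(150+431/2.8,100+120/2.8))}
for n,(a,b) in L.items():
    zs=np.arange(0,110,1.); d=[np.linalg.norm(unproj(c1,[a],z)-unproj(c2,[b],z)) for z in zs]; z=zs[np.argmin(d)]
    print(n,'z',z,'res',round(min(d),1),loc(unproj(c2,[b],z)[0]))
print('nose@59',loc(unproj(c2,[L['nose'][1]],59)[0]),'nose width cols at z59',loc(unproj(c2,[(150+231/2.8,139)],59)[0]),loc(unproj(c2,[(150+358/2.8,139)],59)[0]))
print('gate nearedge@87',loc(unproj(c2,[(253,100+180/2.8)],87)[0]),'far edge@87',loc(unproj(c2,[(253,100+145/2.8)],87)[0]))
```

```text
gate front bottom/top z 68.0 res 3.0 [  0.  236.4]
nose z 45.0 res 0.4 [  2.2 248.9]
chip5 z 51.0 res 0.9 [ 11.3 253.2]
chipL z 23.0 res 0.4 [-25.4 253.1]
flat z 20.0 res 0.0 [ -8.8 282. ]
trayR z 3.0 res 0.8 [ 66.  240.9]
nose@59 [  2.2 249.8] nose width cols at z59 [-22.3 249.3] [ 27.  249.3]
gate nearedge@87 [1.00e-01 2.26e+02] far edge@87 [  0.  238.5]
```

```bash
cat > chips.py <<'E'
from h import *
t=np.load('t2.npy').copy(); t[:2]-=4.8*np.array([-np.sin(t[2]),np.cos(t[2])])
loc=lambda p:np.round(R.from_euler('z',-t[2]).apply([*(p[:2]-t[:2]),0])[:2],1)
c=cam('wrist');a=optics.get_image('wrist');print('cam',loc((-c[0][:3,:3].T@c[0][:3,3])),(-c[0][:3,:3].T@c[0][:3,3])[2])
g=cv2.cvtColor(a,cv2.COLOR_RGB2GRAY)
for n in ['chip0','scraper']:
  for x in optics.masks_of(n,'wrist'):
    m=x['pixels']; ys,xs=np.nonzero(m); e=[xs.mean(),ys.mean()]
    print(n,round(x['conf'],2),np.round(x['extent']),len(xs),[loc(unproj(c,[e],z)[0]).tolist() for z in (10,30,50)])
# dark pixels between tray and nose
q=proj(c,place(np.array([[-50.,252,24],[50,252,24],[-50,340,5],[50,340,5],[-25,255,59],[25,255,59],[-25,255,45],[25,255,45]]),t)); print(np.round(q,0).tolist())
E
python3 chips.py; python3 -m jog '[[0.5,0,0,0,0,0,0.4],[0.8,0,0,0,0,0,0.4],[0.8,0,0,0,0,0,0.4],[0.7,0,0.3,0,0,0,0.4],[0,0,0.5,0,0,0,0.4],[0,0,0.2,0,0,0,0.4],[0,0,0,0,0,0,0.4],[0,0,0,0,0,0,0.4]]'; python3 chips.py
```

```text
cam [  0.5 272.2] 351.05099463857505
chip0 0.64 [245. 109.  20.  12.] 225 [[-9.9, 287.4], [-9.3, 286.5], [-8.7, 285.6]]
chip0 0.64 [233. 134.  13.   7.] 64 [[-28.0, 257.7], [-26.3, 258.6], [-24.6, 259.4]]
chip0 0.59 [250. 132.  18.   7.] 95 [[-4.0, 258.1], [-3.8, 258.9], [-3.5, 259.8]]
chip0 0.55 [269. 134.  13.   7.] 46 [[22.6, 258.3], [21.3, 259.2], [20.0, 260.0]]
chip0 0.47 [261. 137.  10.   8.] 88 [[10.7, 255.2], [10.1, 256.2], [9.5, 257.2]]
scraper 0.71 [254. 220.  43. 163.] 4916 [[1.4, 158.5], [1.4, 165.2], [1.3, 171.8]]
[[212.0, 139.0], [294.0, 139.0], [212.0, 64.0], [295.0, 64.0], [230.0, 138.0], [276.0, 138.0], [231.0, 137.0], [275.0, 137.0]]
t: 21.95
ee_pos: [476.0, 305.4, 150.8]
orientation: [-1.905, -2.498, 0.0]
ft_force: [0.5, -0.1, 0.4]
width: 35.0
grasp_force: 0.0
cam [  1.2 383.7] 312.59547859380945
chip0 0.72 [243. 202.  21.  11.] 208 [[-10.1, 288.6], [-9.4, 294.9], [-8.6, 301.1]]
chip0 0.53 [249. 227.  18.   9.] 161 [[-2.1, 257.3], [-1.9, 265.7], [-1.6, 274.0]]
chip0 0.44 [261. 237.  11.   8.] 126 [[12.2, 245.7], [11.5, 254.8], [10.7, 263.9]]
scraper 0.97 [254. 282.  47.  73.] 1931 [[1.5, 178.6], [1.4, 192.2], [1.4, 205.7]]
[[209.0, 237.0], [294.0, 237.0], [209.0, 161.0], [295.0, 160.0], [228.0, 249.0], [276.0, 249.0], [229.0, 243.0], [275.0, 243.0]]
```

```bash
python3 -m jog '[[0,0.8,0.3,0,0,0,0.4],[0,0.9,0.3,0,0,0,0.4],[0,0.9,0.3,0,0,0,0.4],[0,0,0,0,0,0,0.4],[0,0,0,0,0,0,0.4],[0,0,0,0,0,0,0.4]]'; python3 chips.py; python3 -m jog '[[0,-0.8,0,0,0,0,0.4],[0,-0.9,0,0,0,0,0.4],[0,-0.9,0,0,0,0,0.4],[0,-0.9,0,0,0,0,0.4],[0,-0.9,0,0,0,0,0.4],[0,-0.8,0,0,0,0,0.4],[0,0,0,0,0,0,0.4],[0,0,0,0,0,0,0.4]]'; python3 chips.py
```

```text
t: 22.7
ee_pos: [575.1, 333.0, 115.1]
orientation: [-1.904, -2.499, 0.001]
ft_force: [-0.4, 0.4, -0.3]
width: 35.2
grasp_force: 0.0
cam [104.1 384. ] 276.8924072123251
chip0 0.74 [ 74. 301.  17.  23.] 268 [[-105.3, 182.1], [-89.6, 197.2], [-73.9, 212.3]]
chip0 0.58 [146. 214.  29.  14.] 305 [[-9.4, 288.1], [-0.9, 295.3], [7.6, 302.5]]
[[106.0, 252.0], [201.0, 252.0], [105.0, 166.0], [201.0, 166.0], [112.0, 267.0], [167.0, 267.0], [120.0, 259.0], [171.0, 259.0]]
t: 23.65
ee_pos: [375.5, 278.5, 115.5]
orientation: [1.902, 2.499, 0.003]
ft_force: [0.3, -0.6, 0.0]
width: 35.1
grasp_force: 0.0
cam [-103.3  384.4] 277.30744077219634
chip0 0.56 [338. 214.  25.  12.] 286 [[-10.7, 288.6], [-17.7, 295.8], [-24.6, 303.0]]
chip0 0.49 [431. 300.  17.  21.] 259 [[106.1, 182.5], [90.4, 197.6], [74.8, 212.7]]
[[303.0, 252.0], [398.0, 252.0], [304.0, 166.0], [399.0, 166.0], [337.0, 267.0], [391.0, 267.0], [333.0, 260.0], [384.0, 260.0]]
```

```bash
cat > dark.py <<'E'
from h import *
t=np.load('t2.npy').copy(); t[:2]-=4.8*np.array([-np.sin(t[2]),np.cos(t[2])])
loc=lambda p:np.round(R.from_euler('z',-t[2]).apply([*(p[:2]-t[:2]),0])[:2],1)
c=cam('wrist');a=optics.get_image('wrist').astype(int)
np.save('L.npy',a)
q=proj(c,place(np.array([[-40.,262,10],[40,262,10],[-25,255,59],[25,255,45]]),t)); x0,x1=int(q[:,0].min())-3,int(q[:,0].max())+3; y0,y1=int(q[:,1].min())-6,int(q[:,1].max())+4
print(x0,x1,y0,y1, a[214,338] if c[2] else 0)
g=a.sum(2)//3
for y in range(y0,y1): print(y,' '.join('%2d'%(v//4) for v in g[y,x0:x1]))
E
python3 dark.py
```

```text
305 385 231 271 [74 68 66]
231 21 33 40 43 42 42 42 39 31 18 10  8  9 10  8  9 10  8 10  9 10  9  9 10  9  9  8  8  9 11  9  7 10  9  9 10  9  9 10  7  9 10  9  9  9  9  9  9  9  8 10  8  9  8  7  8  8  9  8  9  7  8  9  8  9  8 10  9 10  7  8  8  8  8  8  9  9  8  8  8
232 13 23 33 40 41 42 42 38 27 11  5  2  1  3  2  2  3  2  3  2  4  4  4  3  2  4  3  0  4  3  4  3  4  2  4  3  1  3  4  2  3  3  3  5  3  3  4  3  2  4  3  2  4  4  3  3  3  4  3  4  3  3  4  4  5  2  4  5  1  0  5  3  3  4  4  3  4  4  4  3
233  8 13 24 34 39 42 42 38 24 10  3  0  3  4  3  2  3  4  5  4  2  4  2  3  4  4  4  5  3  3  3  4  3  3  2  3  4  3  5  1  5  4  3  4  2  2  3  5  4  3  4  2  6  0  4  5  5  5  3  4  4  0  2  5  3  0  4  4  2  2  3  3  2  2  3  2  2  3  4  0
234  6  7 13 24 34 40 42 37 24  9  5  4  5  4  2  5  4  2  3  4  4  3  2  1  4  3  3  4  3  3  1  4  3  3  4  4  3  3  2  4  4  3  3  4  3  4  5  3  4  4  3  3  4  5  4  3  3  1  5  4  4  3  3  3  2  4  3  5  3  4  3  2  4  4  2  4  3  4  3  2
235  6  7  7 14 28 38 40 34 20  7  3  3  4  5  5  4  2  4  2  5  3  6  2  4  3  2  4  5  4  6  4 
[... 7986 characters left out ...]
12 13 12 13 13 12 12 12 18 20 24 22 15  6  3  2  6  9 10 11 12 12 12 12 13 11 11 10 11 10 10 10 11 11 10 11 11 10 11 11 12 11 10 11 10 10 10 10 10 11  9 10  9 10  9 11  9  7 10 10 10  8 11 10 10  9 10 11  9  9  9
269 13 11 13 11 15 14 12 13 14 13 12 13 14 14 12 12 11 16 21 25 24 17  9  3  4  5 10 12 11 12 11 11  9 11 13 10 10 10 11 10 11 11 10 11 11 11  9 11 11 10 12 10 11 10  9 12 11 10 10 11 10 11  9  9 10 11  9 10 10  9 11 10 10  9  9 10  9  9  9  9
270 14 12 15 13 13 13 14 14 13 14 15 14 15 14 13 12 12 14 20 25 23 18 10  4  2  5 11  9 11  9 11 10 10 13  9 12 10 11 11 10 10 10  9 11 10 10 10 11 10 10 10 10 11  9  9 10 11 12 11 11 10  9 11 10 10 10  9  9 10  9 10  9 10 10 10 10 10  8  9  9
```

```bash
python3 -m jog '[[0,0.8,-0.5,0,0,0,0.4],[0,0.9,-0.4,0,0,0,0.4],[0,0.9,0,0,0,0,0.4],[0,0,0,0,-0.9,0,0.4],[0,0,0,0,-0.9,0,0.4],[0,0,0,0,-0.9,0,0.4],[0,0,0,0,-0.7,0,0.4],[0,0,0,0,0,0,0.4],[0,0,0,0,0,0,0.4]]'; python3 chips.py
cat > d2.py <<'E'
from h import *
c=cam('wrist');g=optics.get_image('wrist').astype(int).sum(2)//12
t=np.load('t2.npy').copy(); t[:2]-=4.8*np.array([-np.sin(t[2]),np.cos(t[2])])
for z in (59,45,24,0): print(z,np.round(proj(c,place(np.array([[11.,255 if z>30 else 251,z]]),t))[0],1))
u,v=proj(c,place(np.array([[11.,255,35]]),t))[0].astype(int)
print(u-14); [print(y,' '.join('%2d'%q for q in g[y,u-14:u+14])) for y in range(v-24,v+18)]
E
python3 d2.py
```

```text
t: 24.75
ee_pos: [475.8, 306.2, 150.1]
orientation: [1.723, 2.263, -0.309]
ft_force: [0.6, -0.5, 0.7]
width: 35.7
grasp_force: 0.0
cam [  1.2 436.7] 278.9776113820021
chip0 0.84 [242. 161.  20.  14.] 236 [[-9.4, 288.3], [-8.6, 299.4], [-7.8, 310.4]]
chip0 0.77 [260. 199.  11.  12.] 174 [[11.1, 238.1], [10.3, 252.9], [9.6, 267.6]]
chip0 0.73 [249. 183.  18.   9.] 170 [[-2.6, 256.4], [-2.3, 269.8], [-2.0, 283.2]]
chip0 0.66 [269. 184.  18.  13.] 142 [[19.3, 256.2], [17.9, 269.6], [16.6, 283.0]]
chip0 0.56 [229. 185.  15.  12.] 179 [[-27.8, 255.8], [-25.7, 269.2], [-23.5, 282.7]]
chip0 0.37 [252. 226.  90.  48.] 1367 [[1.3, 182.0], [1.2, 200.9], [1.2, 219.9]]
scraper 0.68 [254. 260.  46. 108.] 2180 [[1.6, 127.8], [1.5, 150.7], [1.5, 173.7]]
[[210.0, 195.0], [294.0, 195.0], [205.0, 118.0], [299.0, 118.0], [228.0, 212.0], [275.0, 212.0], [229.0, 204.0], [274.0, 204.0]]
59 [262.  211.1]
45 [261.7 203.1]
24 [261.1 195. ]
0 [260.6 183.9]
247
173 41 41 41 42 43 42 42 43 42 43 44 43 43 43 43 44 43 43 44 44 43 43 45 44 45 45 45 45
174 41 43 42 41 42 43 42 44 42 43 43 43 43 42 45 43 45 44 44 45 
[... 2843 characters left out ...]
 23 23 22 22 22 22 22 23 22 23 21 21 21 20 19 20 20 21 21 22 22 23 21 23 20 22 21 21
208 23 22 23 22 22 23 22 23 23 21 21 20 20 20 20 21 21 20 21 23 21 22 21 22 21 22 22 20
209 23 22 22 23 23 23 21 21 22 21 20 20 19 20 23 23 21 21 23 22 22 22 21 21 22 21 21 21
210 24 24 24 25 24 23 23 22 21 22 20 21 21 23 23 23 22 23 24 25 23 24 23 24 23 22 23 23
211 29 28 28 30 30 30 28 27 26 25 25 27 27 27 28 28 28 28 28 29 28 28 28 27 28 28 27 27
212 34 34 33 35 35 33 33 30 31 31 31 32 33 34 33 33 34 35 32 33 33 33 33 33 33 31 33 32
213 36 38 37 37 37 36 33 33 32 33 33 33 35 34 35 35 37 38 37 36 36 35 35 36 35 34 34 34
214 35 37 37 37 38 36 34 33 34 34 33 34 35 35 35 35 36 37 37 34 36 35 36 36 36 35 34 34
```

```bash
python3 -c "
from workcell import ctrl
print(ctrl.close_job())"
```

```text
the job is handed in; nothing more can be done
None
```

I handed the job in: the scraper's rib is up against the gate (about 20 N at the wrist), the gripper is clear, and all five chips show inside the catch tray. One chip is propped on the others against the near wall, its underside an estimated 30–33 mm up and about 2 mm inside the near limit; the height limit is 35 mm. `close_job` gave no verdict, so I can't confirm a pass.

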